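Slip-test a mosaic stone, then inspect it through the reading lens

TASK

Check the freshly set mosaic stone: tip its hinged tray up by the bar to 30 degrees, no steeper than 40, pause there a moment to see that nothing slides, and lower it gently back down level. Then pick up the reading lens by its handle and hold it level over the one big round glass stud in the mosaic, the lens centred on the stud and at the height shown by the tip of the height gauge, without touching the stone with it. Finish still holding the lens there, steady, and leave the gauge, bowl, cup and nippers where they stand.

Things in the scene. Friction and masses are not known exactly. Their poses are not given: they have to be found in the camera images.
- board: Tilting work board: plywood base 196 x 206 mm, 18 mm high, fixed, with a hinged rimmed wooden tray, 190 x 190 mm (inner floor 24 mm, rim tops 36 mm above the table). Origin: on the table under the tray's centre; x points from the hinge edge (near the robot) to the lift-bar edge, z up. A thin curved degree scale stands on its left (+y) flank, 85 to 140 mm from the hinge, top at 118 mm.
- tray (a joint): Tilt of the tray about its hinge in rad: 0 = lying level on the base, growing as the far edge with the lift bar is raised (30 degrees = 0.52). Oil-damped, nothing holds it up: let go, it falls shut. Raising it takes about 5 N at the bar.
- tray_hinge (a point): Middle of the hinge line, along the board's y axis, 18 mm above the table and 95 mm behind the board's origin (towards -x of the board). The tray turns about this line.
- tray_bar (a point): Middle of the tray's lift bar: a round steel bar 12 mm thick and 110 mm long, parallel to the hinge (board's y axis), 49 mm clear of the tray's far rim. At rest it lies 30 mm above the table, 245 mm from the hinge line horizontally and 12 mm above it. Its axes are the tray's: x from hinge to bar, y along the bar.
- stone: Cast concrete mosaic stone lying loose in the tray: six-sided, 132 mm over corners, 22 mm thick, about 0.5 kg, covered with small square glass tesserae (11 mm, standing 3.5 mm proud) and one big round stud. Origin: centre of its underside; x points to the round stud. Lies at any yaw and may slide a little in the tray when tipped.
- stone_gem (a point): Top of the one big round domed glass stud in the mosaic, 27 mm across, 26 mm from the stone's centre; 30 mm above the stone's underside, about 54 mm above the table when the tray is level.
- lens: Reading lens lying flat: glass in a steel rim 80 mm across, 13 mm thick, with a flat-sided dark wooden handle 110 mm long, 20 mm wide, 18 mm high; about 0.12 kg. Origin: on the underside, below the glass centre; z is the optical axis (up as it lies); the handle runs along its -x from 57 to 167 mm. Balance point about 35 mm from the glass centre along the handle.
- lens_center (a point): Centre of the lens's glass, 7 mm above its underside. This is the point to bring over the stud and to the marked height. Axes as the lens.
- lens_grip (a point): A good place to grip the handle: 95 mm from the glass centre, 9 mm above the underside, on the handle's centre line. Squeeze across the handle (lens's y axis). Axes as the lens.
- gauge: Steel height gauge standing loose on the table, about 1.3 kg: base 90 x 60 mm, upright beam 213 mm tall, slider with a scriber. Origin: centre of the base's underside. The scriber points along its -x, towards the board.
- gauge_tip (a point): Sharp tip of the scriber on the gauge's slider, 40 mm in front of the gauge's origin; its height above the table (135 to 175 mm) marks where the glass must be held to be in focus.
- bowl: Stoneware bowl of blue and white glass pieces, 130 mm across, 36 mm high; to be left alone. Origin: centre of its underside.
- cup: Empty paper cup with a wooden stirring stick in it, 72 mm across, 85 mm high (stick to about 140 mm); to be left alone. Origin: centre of its underside.
- nippers: Wheeled tile nippers lying flat, 175 mm long, 14 mm high, two rubber handles along -x; to be left alone. Origin: under the cutting wheels.

How it is judged:
On the way, in this order (a step that is already met when the one before it is completed fails the run):
1. the tray is tipped up to 30 degrees (25 to 35) and kept there half a second (value of joint tray between 0.436 and 0.611 rad), for 0.5 s.
2. the tray is level again on its base (value of joint tray below 0.03 rad), for 0.2 s.
At the end, for the whole second after the job is handed in: The lens is held in the fingers and in nothing else, at rest (under 20 mm/s), level within 6 degrees, its glass centre within 12 mm horizontally of the round stud and within 7 mm of the height of the gauge's tip; the tray is down (under 1.7 degrees) with the stone lying flat in it (horizontal distance between lens_center and stone_gem below 0.012 m and z of lens_center in the frame of gauge_tip between -0.007 and 0.007 m and angle between lens's own z axis and vertical below 0.105 rad and linear speed of lens below 0.02 m/s and angular speed of lens below 0.2 rad/s and contact force between lens and the fingers above 2 N and contact force between lens and board below 0.2 N and contact force between lens and stone below 0.2 N and contact force between lens and gauge below 0.2 N and value of joint tray below 0.03 rad and horizontal distance between stone and board below 0.05 m and angle between stone's own z axis and vertical below 0.05 rad); the arm keeps its last pose, push and grip.
It fails at once if the tray is tipped steeper than 40 degrees (value of joint tray above 0.7 rad).
It fails at once if the tray is let fall: faster than 0.8 rad/s while still over 6 degrees up (velocity of joint tray below -0.8 rad/s and value of joint tray above 0.105 rad).
It fails at once if the lens strikes or rests on the stone (contact force between lens and stone above 1 N).
It fails at once if the height gauge is shifted or its setting disturbed by more than 15 mm (distance of gauge_tip from where it was at the start of the episode above 0.015 m).
It fails at once if the bowl, the cup or the nippers are moved by more than 20 mm (distance of any of bowl, cup, nippers from where it was at the start of the episode above 0.02 m).
It also fails if it takes over 64 s, if anything falls off the work surface, if the arm or the gripper's body presses on something with over 40 N, if the wrist force passes 120 N, or if a joint passes its speed limit or range.

ROBOT

A 6-joint arm with a two-finger parallel gripper is mounted at the origin on the work surface. World frame = base frame: x ahead of the robot, y to its left, z up, the work surface at z = 0. Lengths are in m, angles in rad, forces in N, time in s.
With the tool pointing down it reaches from about 0.375 to 0.925 m from the base axis. Payload 5.7 kg.
Tool frame: the origin (TCP) lies on the centre line of the jaws, within the pads' length; the fingertips stand 22 mm ahead of it and the grasp point (between the pads) lies 3 mm ahead of it; z points along the fingers, y is the line along which they close (so a half turn about z gives the same grasp; the last joint's range is limited). The gripper opens to 85 mm and grips with 20 to 120 N. Pads are 22 mm wide; open, the fingers measure 114 mm over their backs; the gripper's body (76 mm by 85 mm) begins 54 mm behind the grasp point. The pads swing forward as they close: fully open they stand 13 mm farther back than shut.
Start: joints at [1.141, 0.359, 1.51, -0, 1.272, -0.115], TCP at [0.186, 0.57, 0.22] pointing down, gripper open.
Joint ranges: [-2.97, 2.97], [-1.01, 2.36], [0.21, 2.38], [-0.96, 4.11], [0.2, 2.71], [-2.98, 2.98]. Speed limits (rad/s): [2.39, 2.39, 3.14, 3.14, 3.14, 3.14].

INTERFACE

Orientations are given as a rotation vector (axis times angle).
In Python, from cell import robot gives the robot as it stands. Calls block until the motion is done:
- robot.move_to(position, orientation): joint-space move of the TCP to a pose.
- robot.movel(position, ori=None, vel=0.15, until_force=None): straight line of the TCP; ori=None keeps the orientation; vel is the mean speed in m/s. With until_force (N) it stops when the force on the tool has changed by that much, and returns True; else False.
- robot.move_j(angles): joint-space move.
- robot.command_gripper(opening): finger opening in m; the grip force is fixed at half the most; returns when the fingers have stopped.
- robot.pause(seconds).
- robot.ik(position, orientation): joint angles nearest the present ones, or None.
- robot.state(): the state.
- robot.get_image(name): name is "scene" or "top" or "wrist"; returns a dict with "pixels" (420x560x3 uint8, blue, green, red), "vertical_fov" (degrees; the focal length in pixels is half the picture's height over the tangent of half this angle, whatever the lens; pixels are square), "cx", "cy" (the principal point, pixels), "R" (3x3) and "t" (3): a world point X has camera coordinates R X + t; the wrist camera has in their place "mount" (4x4, takes a point from camera to tool coordinates, whose origin is the TCP and whose axes are the flange's). Camera axes: x right, y down, z forward; pixel columns grow to the right and rows downward; lengths in m; the calibration is good to about 2 mm. A picture is of the moment at which its call begins: read the wrist's pose just before it. There is no depth.
A pose or a line that the arm cannot do raises robot.PlanningError and nothing moves.
- robot.hand_in(): hands the job in; it is judged then, once.
The state is a dict: "t": time; "joints": joint angles; "qd": joint speeds; "joint_efforts": joint torques, N m; "position": TCP position; "tcp_rot": TCP orientation; "ft_force": force on the tool from outside, world axes, zero at the start; "moment": the same for the moment, N m; "opening": finger opening in m; "grip_force": force on a finger pad.
Only numpy, scipy, OpenCV 4.12 (cv2) and the standard library are available. Lean on these libraries where they do the work, as an engineer would, in place of code of your own. Each camera call takes 0.05 s, during which the arm holds its last target. There are 200 camera calls.

## Working session

There is one attempt and no reset: what is moved stays moved. The work goes in short steps, each a Python script; the robot and the scene stay as the last script left them, time stands still between calls to the robot, and variables do not carry over. Pictures are saved under pics/ and viewed, at most 10 in all, crops included, and the job is handed in when it is done.

```bash
mkdir -p pics; ls
cat > h.py <<'E'
import numpy as np, cv2
from scipy.spatial.transform import Rotation as Ro
from cell import robot
def cam(im, st=None):
    f=im["pixels"].shape[0]/2/np.tan(np.radians(im["vertical_fov"])/2)
    if "mount" in im:
        T=np.eye(4);T[:3,:3]=Ro.from_rotvec(st["tcp_rot"]).as_matrix();T[:3,3]=st["position"]
        W=T@np.array(im["mount"]);C=W[:3,3];Rw=W[:3,:3]
    else:
        R=np.array(im["R"]);Rw=R.T;C=-R.T@np.array(im["t"])
    return f,im["cx"],im["cy"],Rw,C
def ray(c,u,v):
    f,cx,cy,Rw,C=c
    d=Rw@np.array([(u-cx)/f,(v-cy)/f,1]);return C,d/np.linalg.norm(d)
def onz(c,u,v,z):
    C,d=ray(c,u,v);return C+d*(z-C[2])/d[2]
def proj(c,X):
    f,cx,cy,Rw,C=c
    p=Rw.T@(np.array(X)-C);return np.array([cx+f*p[0]/p[2],cy+f*p[1]/p[2]])
def tri(c1,p1,c2,p2):
    C1,d1=ray(c1,*p1);C2,d2=ray(c2,*p2)
    s=np.linalg.lstsq(np.c_[d1,-d2],C2-C1,rcond=None)[0]
    a,b=C1+s[0]*d1,C2+s[1]*d2
    return (a+b)/2,np.linalg.norm(a-b)
E
python3 - <<'E'
from h import *
import pickle
d={}
for n in("scene","top"):
    st=robot.state();im=robot.get_image(n);d[n]=im;cv2.imwrite(f"pics/{n}0.png",cv2.resize(im["pixels"],(800,600),interpolation=cv2.INTER_CUBIC))
    print(n,[np.round(x,3) for x in cam(im)])
pickle.dump(d,open("d.pkl","wb"))
E
```

```text
pics
scene [np.float64(396.283), np.float64(271.698), np.float64(207.746), array([[-0.526,  0.645, -0.555],
       [ 0.85 ,  0.411, -0.329],
       [ 0.015, -0.645, -0.764]]), array([1.102, 0.397, 0.951])]
top [np.float64(504.706), np.float64(276.626), np.float64(212.402), array([[ 0.043, -0.978,  0.204],
       [-0.999, -0.043,  0.004],
       [ 0.004, -0.204, -0.979]]), array([0.268, 0.058, 1.275])]
```

View pics/scene0.png

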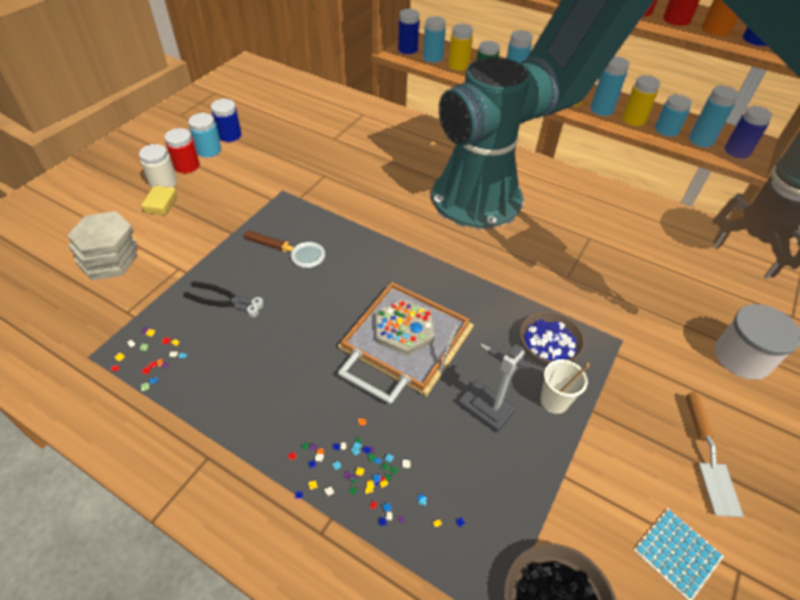

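View pics/top0.png

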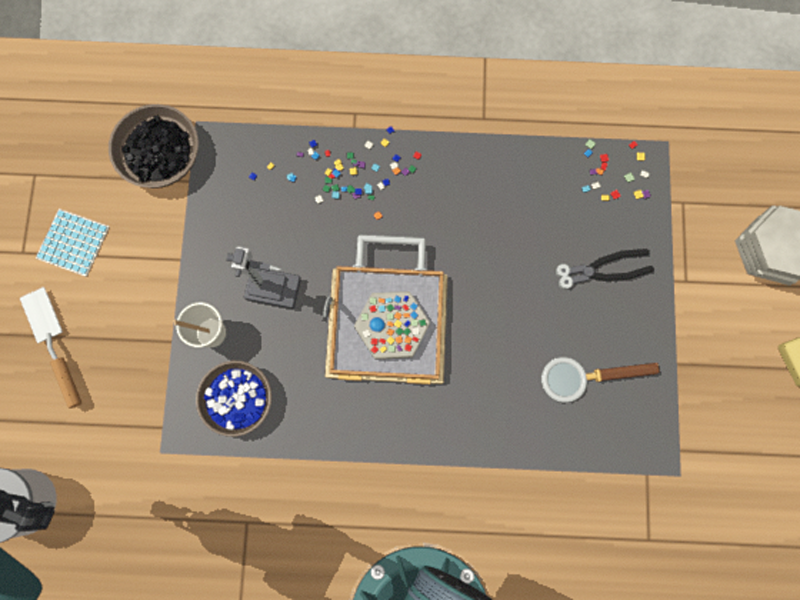

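The top view shows the stud at (377,325), bar at (358–424,240), lens glass at (564,380), handle end at (659,370) and gauge base at (272,288). In the scene view the scriber tip is near (482,346). I'll zoom in on the gauge and take precise measurements.

Run:
```python
from h import *
import pickle
d=pickle.load(open("d.pkl","rb"))
a=d["scene"]["pixels"][215:315,310:410];b=d["top"]["pixels"][150:250,140:240]
cv2.imwrite("pics/crop.png",np.hstack([cv2.resize(x,(400,400),interpolation=cv2.INTER_CUBIC) for x in(a,b)]))
T=cam(d["top"]);S=cam(d["scene"])
def t(u,v,z):return np.round(onz(T,u*.7,v*.7,z),3)
print("bar ends",t(358,237,.03),t(425,240,.03))
print("tray corners",[t(*p,.036) for p in((334,269),(444,271),(442,381),(328,377))])
for n,c in(("top",T),("scene",S)):
    im=d[n]["pixels"];hsv=cv2.cvtColor(im,cv2.COLOR_BGR2HSV)
    m=cv2.inRange(hsv,(95,110,80),(115,255,255)) 
    k,_,s,ce=cv2.connectedComponentsWithStats(m)
    for i in range(1,k):
        if s[i,4]>15:
            X=onz(c,*ce[i],.052)
            if .4<X[0]<.7 and abs(X[1])<.15: print(n,"blue",s[i],ce[i],X.round(3))
    # handle brown
    m=cv2.inRange(hsv,(0,90,30),(16,255,140))
    k,_,s,ce=cv2.connectedComponentsWithStats(m)
    for i in range(1,k):
        X=onz(c,*ce[i],.018)
        if s[i,4]>60 and .3<X[0]<.7 and -.6<X[1]<-.2:
            pts=np.argwhere(_==i)[:,::-1]
            W=np.array([onz(c,*p,.018)[:2] for p in pts]);w,v=np.linalg.eigh(np.cov(W.T));ax=v[:,1]
            pr=(W-W.mean(0))@ax
            print(n,"handle",s[i],X.round(3),"axis",ax.round(3),"ext",pr.min().round(3),pr.max().round(3))
print("glass",t(564,380,.013), onz(S,309*.7,254*.7,.013).round(3))
```

```text
bar ends [0.646 0.136 0.03 ] [0.645 0.015 0.03 ]
tray corners [array([0.583, 0.175, 0.036]), array([ 0.588, -0.02 ,  0.036]), array([ 0.393, -0.022,  0.036]), array([0.391, 0.174, 0.036])]
top blue [259 222  10  10  77] [263.55844156 226.74025974] [0.485 0.094 0.052]
top handle [420 254  42  13 304] [ 0.426 -0.35   0.018] axis [-0.166  0.986] ext -0.052 0.051
scene blue [288 226   8   7  43] [291.04651163 228.93023256] [0.487 0.097 0.052]
scene handle [171 161  28  15 175] [ 0.433 -0.346  0.018] axis [-0.137  0.991] ext -0.052 0.057
glass [ 0.406 -0.237  0.013] [ 0.41  -0.23   0.013]
```

View pics/crop.png

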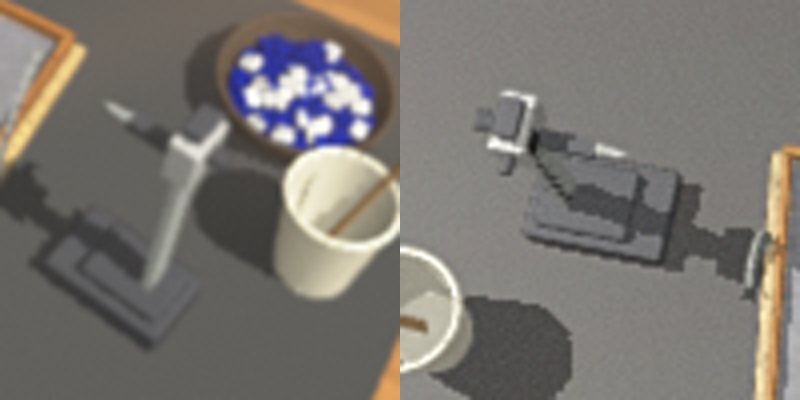

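The crop shows the scriber tip at scene pixel (336.2,240.7) and top pixel (196.2,188). I'll triangulate it, then move above the bar for a wrist look.

Run:
```python
from h import *
import pickle
d=pickle.load(open("d.pkl","rb"))
T=cam(d["top"]);S=cam(d["scene"])
print("tip",tri(S,(336,240.5),T,(196,187.7)))
print("stud",tri(S,(291.05,228.93),T,(263.56,226.74)))
p=np.array(robot.state()["position"])
R=Ro.from_matrix(np.c_[[0,-1,0],[-1,0,0],[0,0,-1]]).as_rotvec()   # tool y = -x world
for s in(1,-1):
    r=Ro.from_matrix(np.c_[[0,s,0],[s,0,0],[0,0,-1]])
    print(s,r.as_rotvec(),robot.ik([.642,.0755,.1],r.as_rotvec()),robot.ik([.422,-.331,.1],r.as_rotvec()))
robot.movel(p+[0,0,.17],vel=.25)
best=-1
r=Ro.from_matrix(np.c_[[0,best,0],[best,0,0],[0,0,-1]]).as_rotvec()
q=robot.ik([.60,.0755,.36],r);print(q)
robot.move_to([.60,.0755,.36],r)
st=robot.state();im=robot.get_image("wrist");print(st["t"],st["position"]);pickle.dump((st,im),open("w1.pkl","wb"))
cv2.imwrite("pics/w1.png",cv2.resize(im["pixels"],(800,600)))
```

```text
tip (array([0.54478628, 0.2465684 , 0.17674215]), np.float64(0.0005703712202788495))
stud (array([0.48506155, 0.09504634, 0.0487375 ]), np.float64(0.001405353970712791))
1 [2.22144147 2.22144147 0.        ] [ 1.02743475e-02  5.42118574e-01  1.52633981e+00 -4.44089210e-16
  1.07313427e+00  1.02743475e-02] [-7.93954238e-01  4.09706716e-01  1.77890253e+00 -4.44089210e-16
  9.52983411e-01 -7.93954238e-01]
-1 [ 2.22144147 -2.22144147  0.        ] None [-7.93954238e-01  4.09706716e-01  1.77890253e+00 -4.44089210e-16
  9.52983411e-01  2.34763842e+00]
NoneTraceback (most recent call last):
  File "<stdin>", line 16, in <module>
cell.PlanningError: the arm cannot take that pose within its joint ranges
```

Run:
```python
from h import *
import pickle
r=Ro.from_matrix(np.c_[[0,1,0],[1,0,0],[0,0,-1]]).as_rotvec()
robot.move_to([.60,.0755,.36],r)
st=robot.state();im=robot.get_image("wrist");print(st["t"],st["position"]);pickle.dump((st,im),open("w1.pkl","wb"))
cv2.imwrite("pics/w1.png",cv2.resize(im["pixels"],(800,600)))
```

```text
3.225 [0.59984404 0.07649276 0.36010645]
```

View pics/w1.png

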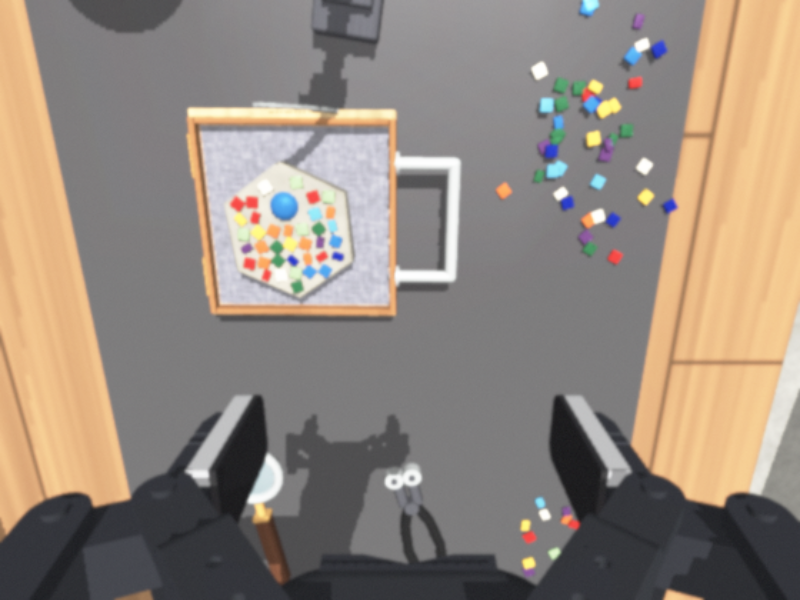

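The wrist view shows the bar with its corners at (454,163) and (451,277), clear of obstacles, and the stud at (284,206). I'll locate the bar and grasp it if the estimates agree.

```bash
cat > arc.py <<'E'
from h import *
H=np.array([.394,.018]);
def pose(b,yaw,th):
    """b: bar centre at rest (3), TCP kept 3 mm behind the bar along the tool, tool turning with the tray"""
    ex=np.array([np.cos(yaw),np.sin(yaw),0]);ey=np.array([-ex[1],ex[0],0]);ez=np.array([0,0,1.])
    h=np.array(b)-.245*ex-.012*ez
    Rt=Ro.from_rotvec(-ey*th)
    return h+Rt.apply(.245*ex+.015*ez),(Rt*Ro.from_matrix(np.c_[ey,ex,-ez])).as_rotvec()
E
python3 - <<'E'
from arc import *
import pickle
st,im=pickle.load(open("w1.pkl","rb"));W=cam(im,st)
w=lambda u,v,z:onz(W,u*.7,v*.7,z)
a,b=w(453.5,163,.03),w(451.5,277,.03)
c=np.array([w(*p,.036) for p in((190,110),(396,112),(395,315),(213,316))])
print(a,b,c.round(3),c.mean(0))
print("stud",w(284,206,.05))
yaw=np.arctan2(-(a-b)[0],(a-b)[1]);bar=(a+b)/2
print("bar",bar,"yaw",yaw)
for th in(0,.27,.54):print(robot.ik(*pose(bar,yaw,th)))
E
```

```text
[0.64147153 0.13132156 0.03      ] [0.64285535 0.01966552 0.03      ] [[ 0.402  0.177  0.036]
 [ 0.588  0.176  0.036]
 [ 0.585 -0.019  0.036]
 [ 0.398 -0.021  0.036]] [0.49331434 0.07840495 0.036     ]
stud [0.48347264 0.09365764 0.05      ]
bar [0.64216344 0.07549354 0.03      ] yaw 0.012392937172173551
[ 1.02616940e-02  6.24304286e-01  1.57233152e+00 -4.44089210e-16
  9.44956848e-01 -2.13124321e-03]
[ 9.79539418e-03  4.27667292e-01  1.80239083e+00  1.15777913e-03
  6.41535718e-01 -3.43102370e-03]
[ 0.00899028  0.2525658   2.04388321  0.00582296  0.30515106 -0.00847245]
```

Run:
```python
from arc import *
bar=[.6425,.0765,.03];yaw=0.004
p,o=pose(bar,yaw,0)
robot.command_gripper(.045)
robot.move_to(p+[0,0,.10],o)
print(robot.movel(p,o,vel=.1,until_force=8)); s=robot.state();print(s["t"],s["position"],s["ft_force"])
robot.command_gripper(.0)
s=robot.state();print(s["t"],s["opening"],s["grip_force"],s["position"],s["ft_force"])
if .008<s["opening"]<.016:
    def go(th,v=.06):
        robot.movel(*pose(bar,yaw,th),vel=v)
        s=robot.state();print(round(th,2),round(s["t"],2),np.round(s["ft_force"],1),s["opening"])
    for th in(.09,.18,.27,.36,.44,.52):go(th)
    im=robot.get_image("scene");cv2.imwrite("pics/up.png",cv2.resize(im["pixels"],(800,600)))
    robot.pause(1.0)
```

```text
False
5.8167 [0.6431776  0.07654341 0.03370991] [0.98102617 0.20522625 0.35094576]
6.3167 -0.0002154210917124553 0.0 [0.64254562 0.07649044 0.0331256 ] [0.63788135 0.14486824 0.04345848]
```

Run:
```python
from h import *
a=robot.get_image("wrist")["pixels"];b=robot.get_image("scene")["pixels"][170:310,190:377]
cv2.imwrite("pics/m.png",np.hstack([cv2.resize(a,(400,300)),cv2.resize(b,(400,300),interpolation=cv2.INTER_CUBIC)]))
s=robot.state();print(s)
```

```text
{'t': 6.4167, 'joints': array([1.18167176e-02, 6.24805736e-01, 1.57122148e+00, 1.34344833e-05,
       9.45558183e-01, 7.81345246e-03]), 'qd': array([ 0.00106074,  0.00357513,  0.00133077,  0.0001697 , -0.00111443,
        0.00033262]), 'joint_efforts': array([ 1.27262218e-03, -6.23569322e+01, -2.09268469e+01, -1.80163593e-04,
        6.16668021e-04, -1.36743395e-05]), 'position': array([0.64250643, 0.07650167, 0.03299475]), 'tcp_rot': array([-2.21699736e+00, -2.22587290e+00, -2.01120014e-05]), 'ft_force': array([ 0.13069284, -0.30746278,  0.56943365]), 'moment': array([-0.00287555, -0.04076987, -0.05850198]), 'grip_force': 0.0, 'opening': 0.00034798030119160514}
```

View pics/m.png

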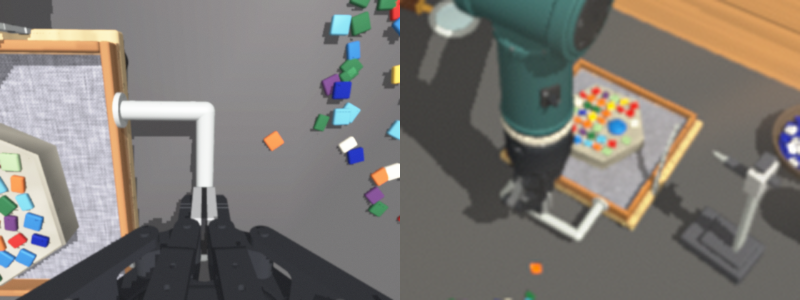

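Run:
```python
from h import *
a=robot.get_image("wrist")["pixels"][230:350,205:365]
cv2.imwrite("pics/m2.png",cv2.resize(a,(800,600),interpolation=cv2.INTER_CUBIC))
```

```text
(no output)
```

View pics/m2.png

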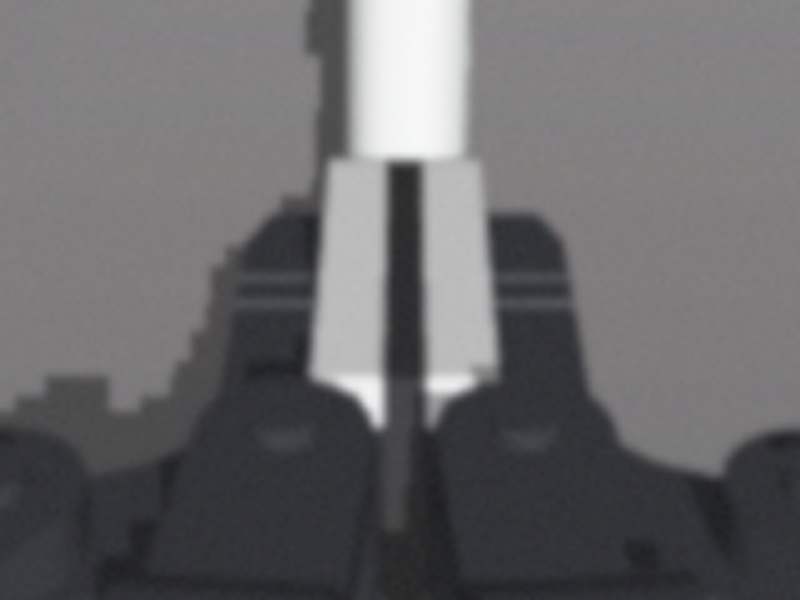

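Run:
```python
from h import *
s=robot.state();im=robot.get_image("wrist");c=cam(im,s)
crop=lambda X:((proj(c,X)-[205,230])*5).round(0)
R=Ro.from_rotvec(s["tcp_rot"]).as_matrix();P=np.array(s["position"])
print("cam",c[4].round(3),"fwd",c[3][:,2].round(3),"f",c[0])
for z in(-.02,0,.003,.022):
    for x in(-.011,.011):print("tool",x,z,crop(P+R@[x,0,z]))
for y in(.0765,.09,.1,.11):
  for x in (.6365,.6485): print("bar",y,x,crop([x,y,.03]))
```

```text
cam [0.641 0.158 0.187] fwd [ 0.001 -0.318 -0.948] f 347.21320132856005
tool -0.011 -0.02 [417. 396.]
tool 0.011 -0.02 [417. 178.]
tool -0.011 0 [415. 280.]
tool 0.011 0 [416.  81.]
tool -0.011 0.003 [415. 264.]
tool 0.011 0.003 [416.  68.]
tool -0.011 0.022 [414. 177.]
tool 0.011 0.022 [414.  -3.]
bar 0.0765 0.6365 [356. 168.]
bar 0.0765 0.6485 [475. 169.]
bar 0.09 0.6365 [355.  45.]
bar 0.09 0.6485 [477.  45.]
bar 0.1 0.6365 [355. -51.]
bar 0.1 0.6485 [479. -50.]
bar 0.11 0.6365 [ 354. -150.]
bar 0.11 0.6485 [ 481. -149.]
```

The jaws closed above the bar, which is still visible right up to the fingertips. I'll probe down gently to find the contact height.

Run:
```python
from h import *
p=np.array(robot.state()["position"])
r=robot.movel(p-[0,0,.03],vel=.03,until_force=5)
s=robot.state();print(r,s["t"],s["position"],s["ft_force"],s["opening"])
robot.movel(np.array(s["position"])+[0,0,.004],vel=.05)
```

```text
True 7.0083 [0.6427615  0.07651437 0.02427361] [-1.02278457  0.17649982  5.39384917] 8.995600891633867e-05
```

Run:
```python
from h import *
p=np.array(robot.state()["position"])
robot.movel([p[0],p[1],.06],vel=.1)
robot.command_gripper(.045);s=robot.state();print(s["opening"])
r=robot.movel([p[0],p[1],-.01],vel=.05,until_force=5)
s=robot.state();print(r,s["t"],s["position"],s["ft_force"],s["opening"])
q=np.array(s["position"])
robot.movel(q+[0,0,.003],vel=.05)
s=robot.state();im=robot.get_image("wrist");c=cam(im,s)
print("corner",proj(c,[.6425,.1315,.03]),proj(c,[.6425,.1315,.015]))
cv2.imwrite("pics/m3.png",im["pixels"])
```

```text
0.0452337084610757
False 9.775 [ 0.6432349   0.07654609 -0.00963629] [ 0.03599276 -0.63517168 -0.59908206] 0.04525534167136381
corner [286.22029273 173.77420244] [286.1311584  165.25713717]
```

View pics/m3.png

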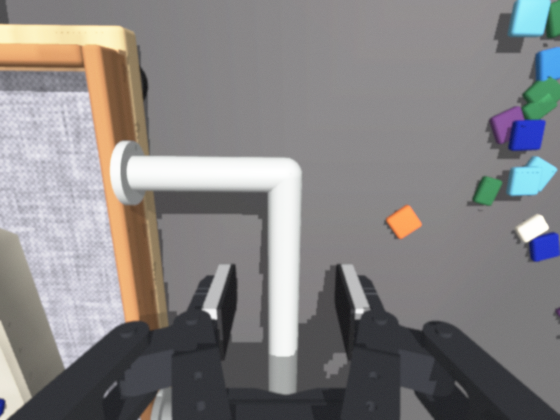

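The TCP reached −10 mm with no contact. The closed tips touched the bar top (36 mm) with the TCP at 24 mm. The wrist image agrees with this, so the real fingertips sit about 12 mm behind the reported TCP, 34 mm shorter than stated. I'll use a grasp point 31 mm behind the TCP.

```bash
sed -i 's/\.015\*ez/-.019*ez/; s/245\*ex+-/245*ex-/; s/TCP kept 3 mm behind/TCP 31 mm ahead of (measured)/' arc.py; grep -n "Rt.apply" arc.py
cat >> arc.py <<'E'
bar=[.6425,.0765,.03];yaw=0.004
def go(th,v=.06):
    robot.movel(*pose(bar,yaw,th),vel=v)
    s=robot.state();print(round(th,2),round(s["t"],2),np.round(s["ft_force"],1),round(s["opening"],4),flush=True)
E
python3 - <<'E'
from arc import *
print([robot.ik(*pose(bar,yaw,th)) is not None for th in(.1,.3,.52)])
go(0)
robot.command_gripper(.0)
s=robot.state();print(s["t"],s["opening"],s["grip_force"],s["position"],s["ft_force"])
if .008<s["opening"]<.016:
    for th in(.13,.26,.39,.52):go(th)
    im=robot.get_image("scene");cv2.imwrite("pics/up.png",cv2.resize(im["pixels"],(800,600)))
    T=robot.get_image("top");cv2.imwrite("pics/upt.png",T["pixels"])
E
```

```text
8:    return h+Rt.apply(.245*ex-.019*ez),(Rt*Ro.from_matrix(np.c_[ey,ex,-ez])).as_rotvec()
[True, True, True]
0 10.32 [ 0.7  0.7 -0.2] 0.0448
10.7417 0.009870913040545815 58.381075859069824 [ 0.64274204  0.07650597 -0.00094074] [0.37114547 0.29336868 1.26249752]
0.13 11.43 [ 2.5  0.5 -3.3] 0.0099
0.26 12.11 [ 3.9  2.1 -2.6] 0.01
0.39 12.79 [ 3.7  4.1 -1.8] 0.0101
0.52 13.47 [ 4.4  4.3 -0.7] 0.01
```

View pics/up.png

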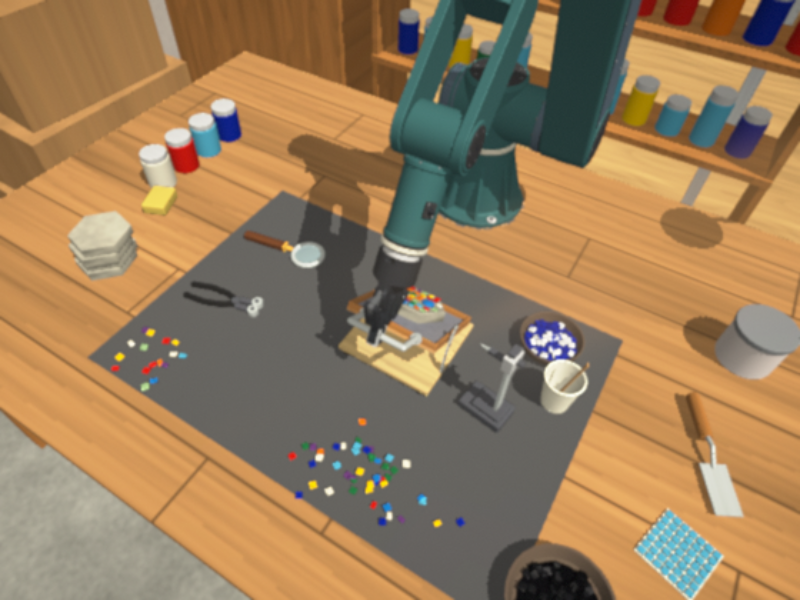

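The tray is raised to about 30° and the stone lies in it. Next I pause, lower it, release and remeasure.

Run:
```python
from arc import *
import pickle
robot.pause(.8)
for th in(.39,.26,.13,0):go(th)
robot.pause(.3)
robot.command_gripper(.045)
p,o=pose(bar,yaw,0)
robot.movel(p+[0,0,.10],vel=.15)
robot.movel(p+[0,0,.25],vel=.25)
robot.pause(.3)
# over the lens: tool x along lens x
ax=np.array([-.16,.987,0]);ax/=np.linalg.norm(ax)
ro=Ro.from_matrix(np.c_[ax,[ax[1],-ax[0],0],[0,0,-1]]).as_rotvec()
robot.move_to([.43,-.36,.24],ro)
robot.pause(.3)
s=robot.state();d={"wrist":(s,robot.get_image("wrist"))}
for n in("top","scene"):d[n]=(s,robot.get_image(n))
pickle.dump(d,open("d2.pkl","wb"))
cv2.imwrite("pics/w2.png",cv2.resize(d["wrist"][1]["pixels"],(800,600)));print(robot.state()["t"])
for n in("top","scene"):
    im=d[n][1];c=cam(im);hsv=cv2.cvtColor(im["pixels"],cv2.COLOR_BGR2HSV)
    m=cv2.inRange(hsv,(95,110,80),(115,255,255)) 
    k,_,st,ce=cv2.connectedComponentsWithStats(m)
    for i in range(1,k):
        if st[i,4]>15:
            X=onz(c,*ce[i],.05)
            if .4<X[0]<.65 and abs(X[1])<.2: print(n,"blue",st[i],ce[i],X.round(4))
```

```text
0.39 15.06 [ 3.5  3.8 -2.4] 0.0099
0.26 15.74 [ 4.1  3.4 -2.1] 0.0099
0.13 16.43 [ 5.   2.7 -3. ] 0.0104
0 17.11 [ 4.6  2.7 -2.7] 0.0098
21.925
top blue [259 232  10   9  75] [263.34666667 235.94666667] [0.4622 0.0938 0.05  ]
scene blue [291 221   8   6  40] [294.8 223.5] [0.4629 0.0955 0.05  ]
```

View pics/w2.png

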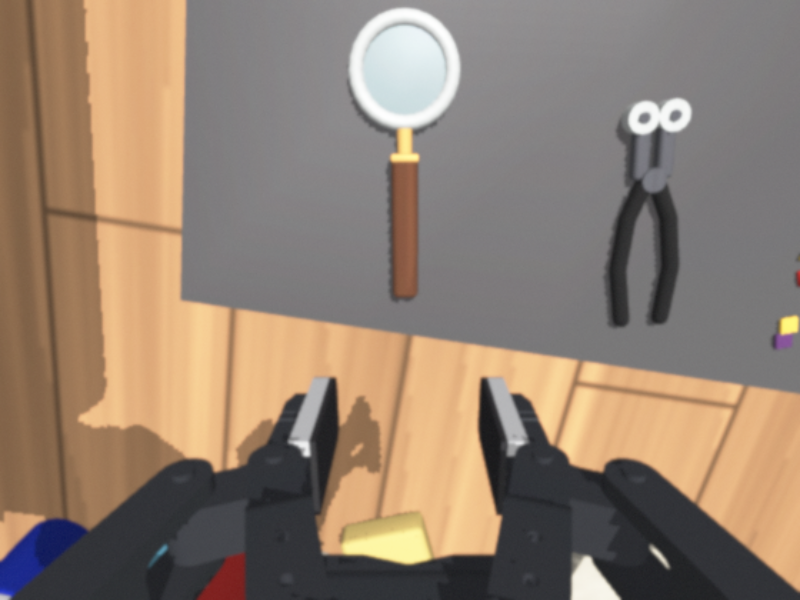

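The wrist view shows the lens rim centred at (404,70), with the handle running straight down the image to (404,298) and the nippers well clear. The stone slid about 23 mm toward the hinge, and the stud is now at about (0.4625, 0.0945). Next I grasp the lens.

Run:
```python
from h import *
import pickle
d=pickle.load(open("d2.pkl","rb"));c=cam(d["wrist"][1],d["wrist"][0])
w=lambda u,v,z:onz(c,u*.7,v*.7,z)
g=w(404,70,.009);e=w(404.5,297,.016);k=w(404.5,160,.016)
ax=(g-e)*[1,1,0];L=np.linalg.norm(ax);ax/=L
print("glass",g,"end",e,"len",L,"(167)",np.linalg.norm((g-k)[:2]),"axis",ax)
assert abs(L-.167)<.008
G=(e+ax*.072+g-ax*.095)/2; print("grip",G)
ro=Ro.from_matrix(np.c_[ax,[ax[1],-ax[0],0],[0,0,-1]]).as_rotvec()
robot.move_to([G[0],G[1],.06],ro)
print(robot.movel([G[0],G[1],-.008],ro,vel=.06,until_force=6))
s=robot.state();print(s["t"],s["position"],s["ft_force"])
robot.command_gripper(0.)
s=robot.state();print(s["t"],s["opening"],s["grip_force"],s["position"],s["ft_force"])
np.savez("g.npz",ax=ax,G=G,z=s["position"][2],ro=ro)
if s["opening"]>.014:
    robot.movel([G[0],G[1],.20],vel=.12)
    s=robot.state();print(s["t"],s["opening"],s["grip_force"],s["ft_force"])
```

```text
glass [ 0.40639065 -0.23782373  0.009     ] end [ 0.43330875 -0.40279738  0.016     ] len 0.16715528515859787 (167) 0.06115403175463672 axis [-0.16103649  0.98694845 -0.        ]
grip [ 0.42170162 -0.33166046  0.0125    ]
False
23.9667 [ 0.42194648 -0.33188549 -0.00766432] [-0.88726387 -0.02726244  1.37025787]
24.3167 0.018530876098187054 59.330740571022034 [ 0.42203751 -0.33195578 -0.00739155] [-0.51465877  0.8328422   5.84467065]
26.2 0.018303660401875085 58.60598266124725 [-0.14517555 -0.90653903 -1.15330052]
```

Run:
```python
from h import *
import pickle
z=np.load("g.npz");stud=np.array([.4625,.0945]);off=z["G"][:2]-np.array([.4064,-.2378])
p=stud+off
robot.move_to([p[0],p[1],.20],z["ro"])
robot.movel([p[0],p[1],.1605],vel=.06)
robot.pause(.5)
s=robot.state();print(s["t"],s["position"],s["opening"],s["grip_force"])
d={n:robot.get_image(n) for n in("scene","top","wrist")};d["s"]=s
pickle.dump(d,open("d3.pkl","wb"))
cs=[]
for n in("scene","top","wrist"):
    c=cam(d[n],s);u=proj(c,[*stud,.175]).astype(int);print(n,u)
    x,y=np.clip(u[0]-50,0,460),np.clip(u[1]-50,0,320)
    if n=="wrist":x,y=np.clip(u[0]-110,0,340),np.clip(u[1]-110,0,200);h=220
    else:h=100
    print(x,y,h);cs.append(cv2.resize(d[n]["pixels"][y:y+h,x:x+h],(266,266) if n=="wrist" else (266,266),interpolation=cv2.INTER_CUBIC))
cv2.imwrite("pics/f.png",np.hstack(cs))
```

```text
28.7833 [0.47786003 0.00064848 0.16059667] 0.01876104659672346 58.61442983150482
scene [297 194]
247 144 100
top [261 226]
211 176 100
wrist [288  54]
178 0 220
```

View pics/f.png

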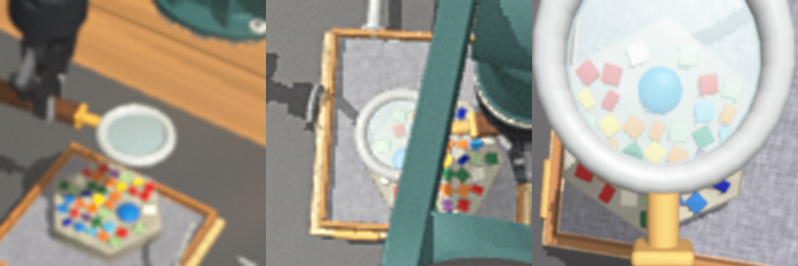

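The lens is over the stud. The scene view shows the rim at about (298.5,194.8) against a predicted (297,194), and the wrist view shows the stud seen through the glass at about (284,74). I'll do a numeric check of rim level, height and centring.

Run:
```python
from h import *
import pickle
d=pickle.load(open("d3.pkl","rb"));s=d["s"]
c=cam(d["scene"]);W=cam(d["wrist"],s);T=cam(d["top"])
hsv=cv2.cvtColor(d["wrist"]["pixels"],cv2.COLOR_BGR2HSV)
m=cv2.inRange(hsv,(95,90,120),(110,255,255));k,_,st,ce=cv2.connectedComponentsWithStats(m)
for i in range(1,k):
    if st[i,4]>300:print("wrist stud",st[i],ce[i],onz(W,*ce[i],.051))
ch=lambda cc,z:np.array([proj(cc,[.4625+.04*np.cos(a),.0945+.04*np.sin(a),z]) for a in np.linspace(0,6.28,40)],np.float32)
hs=cv2.cvtColor(d["scene"]["pixels"],cv2.COLOR_BGR2HSV)
m=cv2.inRange(hs,(0,0,190),(180,30,255));m[:, :278]=0;m[:,320:]=0;m[:178]=0;m[211:]=0
k,l,st,_=cv2.connectedComponentsWithStats(m);i=1+st[1:,4].argmax()
ct=cv2.findContours((l==i).astype(np.uint8),0,1)[0][0]
print("scene ring",st[i],cv2.fitEllipse(cv2.convexHull(ct)))
print("pred z .178",cv2.fitEllipse(ch(c,.178)),"z .175",proj(c,[.4625,.0945,.175]),"z .185",proj(c,[.4625,.0945,.185]))
# rim in the wrist view: outer edge on the handle side, predicted vs seen (ring bottom rows)
print("pred wrist ring",cv2.fitEllipse(ch(W,.175)), ch(W,.175).max(0),ch(W,.175).min(0))
```

```text
scene ring [284 183  29  23 500] ((297.9467468261719, 194.26795959472656), (22.23564338684082, 28.523584365844727), 99.42225646972656)
pred z .178 ((297.4668273925781, 193.7034912109375), (22.41170310974121, 30.39883041381836), 95.20594787597656) z .175 [297.38412613 194.18930928] z .185 [297.63144952 191.63192649]
pred wrist ring ((288.9356689453125, 42.85736846923828), (217.70619201660156, 238.49459838867188), 1.007406234741211) [397.60672 162.01004] [180.08934 -76.27601]
```

Run:
```python
from h import *
import pickle
d=pickle.load(open("d3.pkl","rb"));W=cam(d["wrist"],d["s"])
X=onz(W,283.9,74.4,.051);print(X)
s=robot.state();print(s["t"],s["position"],s["grip_force"],abs(s["qd"]).max())
if np.hypot(*(X[:2]-[.4625,.0945]))<.005: print(robot.hand_in())
```

```text
[0.46025412 0.09324933 0.051     ]
28.9333 [0.47781475 0.00065407 0.16051966] 58.6145156621933 0.00221199475383403
the job is handed in; nothing more can be done
None
```

I tipped the tray to about 30° and lowered it level again. The job was handed in with the lens held over the stud, within about 3 mm sideways and about 2 mm in height by my measurements; no verdict came back. The stone slid about 23 mm toward the hinge when tipped, and the real fingertips proved about 34 mm shorter than stated, so I corrected the grasps for that.

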